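# Shim the rocking hotplate

## Robot

A 6-joint arm with a two-finger parallel gripper is mounted at the origin on the work surface. World frame = base frame: x ahead of the robot, y to its left, z up, the work surface at z = 0. Lengths are in mm, angles in rad, forces in N, time in s.
With the tool pointing down it reaches from about 325 to 750 mm from the base axis. Payload 7.6 kg.
Tool frame: the origin (TCP) lies at the centre of the arm's flange, where the gripper is bolted on; the fingertips stand 173 mm ahead of it and the grasp point (between the pads) lies hold_point_z ahead of it (hold_point_z is the distance from the TCP to the grasp point, in mm); z points along the fingers, y is the line along which they close (so a half turn about z gives the same grasp; the last joint's range is limited). The gripper opens to 85 mm and grips with 20 to 120 N. Pads are 22 mm wide; open, the fingers measure 114 mm over their backs; the gripper's body (76 mm by 85 mm) begins 54 mm behind the grasp point. The pads swing forward as they close: fully open they stand 13 mm farther back than shut.
Start: joints at [-1.289, 0.052, 1.401, -0, 1.689, -0.07], TCP at [180.93, -492.842, 404.723] pointing down, gripper open.
Joint ranges: [-2.9, 2.9], [-0.91, 2.17], [0.12, 2.37], [-1.06, 4.2], [0.26, 2.73], [-2.93, 2.93]. Speed limits (rad/s): [2.57, 2.57, 3.01, 3.14, 3.14, 3.14].

## Interface

Orientations are given as a rotation vector (axis times angle).
In Python, from workcell import sense, capture, hand_in, hold_point_z gives the robot as it stands. The module is installed in compiled form; this text tells all that it offers.
- The arm moves only by the shell command python3 -m jog 'ROWS' [FORCE]. ROWS is JSON, a list of rows, each a list of 3 entries, a list of its own where there are three numbers: the shift along the tool's x, y, z in mm, then the turn, a rotation vector about the tool's x, y, z in degrees, then the closure in counts, from 0 (fully open) to 255 (shut). In form: [[[tx, ty, tz], [rx, ry, rz], grip], ...]. A call has 1 to 8 rows; each row shifts and turns the commanded pose from where the row before left it, along the tool's axes as they then stand; what a row does not reach is not made up. A row lasts 1/12 s, in which the tool goes at most 41.7 mm and 7.16 degrees, less where a joint would pass 70% of its speed; a pose out of reach is approached as far as the arm can. A call with a gripper value outside its range is refused whole. The fingers move at their own pace and stop on an object; FORCE is the grip in N (left out, the last holds). Time passes only in rows, so rows that do not move let the fingers close. It gives the time, the measured TCP pose, the force, the opening and the grip force at its end, in the units of the state.
- sense(): the state, without advancing time (a new reading comes with each control period).
- capture(name): name is "scene" or "side" or "wrist"; returns a dict with "color" (480x640x3 uint8, red, green, blue), "range_z" (480x640 float32, mm along the optical axis (not along the pixel's ray), 0 where there is no reading), "fx", "fy", "cx", "cy" (pixels), "rvec" (rotation vector, rad) and "tvec" (3), from world to camera coordinates, as OpenCV has them. Camera axes: x right, y down, z forward; pixel columns grow to the right and rows downward; lengths in mm; the calibration is good to about 2 mm. A picture is of the moment at which its call begins.
- hand_in(): hands the job in; it is judged then, once.
The state is a dict: "t": time; "joints": joint angles; "joint_velocities": joint speeds; "effort": joint torques, N m; "ee_pos": TCP position; "tcp_rot": TCP orientation; "wrist_force": force on the tool from outside, world axes, zero at the start; "torque": the same for the moment, N m; "opening": finger opening in mm; "grip_force": force on a finger pad.
Only numpy, scipy, OpenCV 4.12 (cv2) and the standard library are available. Lean on these libraries where they do the work, as an engineer would, in place of code of your own. Each camera call takes 0.05 s, during which the arm holds its last target. There are 200 camera calls.

## Task

The hotplate stirrer leans and rocks on the bench because its foot at the front left, as the robot faces it, is too short. With the fingertips, push the wooden wedge along the bench, thin end first, under that foot until the hotplate stands level and no longer rocks, then leave the wedge there and move clear. Do not lift the wedge, do not touch the hotplate or shove it out of its place, and leave the bottle, beaker and weight alone.

Things in the scene. Friction and masses are not known exactly. Their poses are not given: they have to be found in the camera images.
- hotplate: White hotplate stirrer, 190 x 190 mm, 115 mm tall, 2.1 to 2.8 kg, loose, on four black ball feet (diameter 32 mm, centres 80 mm forward/back and 80 mm left/right of its middle). Underside of the housing about 32 mm up. Origin: on the bench below its middle; x points to its back, y to its left; these axes are upright as it leans at the start, so read plate_top for levelness.
- plate_top (a point): Centre of the hotplate's round white top (140 mm across); z is square to it and straight up when level. At the start it leans about 0.053 rad on the short foot, and the diagonally opposite foot hangs 6 mm above the bench.
- short_foot (a point): Lowest point of the short ball foot, at the hotplate's front left: at the start it rests on the bench; level, it is 6 mm up. Pushing the wedge takes 2 to 8 N while this foot climbs; once level, all four feet bear load, the rocking is over and the push about doubles, to 8 to 22 N; pushed on, the hotplate slides along with the wedge.
- wedge: Pale wooden wedge, loose, 90 g, 110 mm long (x), 64 mm wide (y), flat underneath. Origin: on its underside at mid length and width; x points to the thin end. The top slopes evenly from 2 mm thick at the thin end to 24 mm at the upright heel. Starts in front of the short foot, thin end roughly towards it. Friction keeps it where it is left.
- wedge_heel (a point): Middle of the wedge's upright heel face (64 mm wide, 24 mm tall), 12 mm above its underside; same axes as the wedge. The hotplate is level when the foot's centre is about 92 mm ahead of this face (18 mm in from the thin end).
- bottle: Bystander: amber glass jar with black cap, 56 mm diameter, 115 mm tall, loose; origin at the centre of its underside.
- beaker: Bystander: open glass beaker, 68 mm across the rim, 85 mm tall, loose; origin at the centre of its underside.
- weight: Bystander: steel cylinder weight, 44 mm diameter, 50 mm tall, loose; origin at the centre of its underside.
Things that resemble listed ones, but are neither listed nor needed, are in the scene too. There is more than one size of the wedge; the one meant has the size given above.

How it is judged:
By the outcome, as a careful person would: the job done as asked, in the order asked, and still so for the second after the job is handed in, with the robot touching nothing.
It also fails if it takes over 40 s, if anything falls off the work surface, if the arm or the gripper's body presses on something with over 40 N, if the wrist force passes 120 N, or if a joint passes its speed limit or range.

## Working session

There is one attempt and no reset: what is moved stays moved. The work goes in short steps, Python scripts to look and compute and a shell command to move; the robot and the scene stay as the last step left them, time stands still between calls to the robot, and variables do not carry over. Pictures are saved under pics/ and viewed, at most 10 in all, crops included, and the job is handed in when it is done.

```bash
mkdir -p pics; cat > h.py <<'E'
import numpy as np, cv2, pickle
from workcell import sense, capture, hand_in, hold_point_z
def grab(n,tag):
    c=capture(n); cv2.imwrite(f'pics/{tag}.png',c['color'][:,:,::-1]); pickle.dump(c,open(f'{tag}.pkl','wb')); return c
def load(tag): return pickle.load(open(f'{tag}.pkl','rb'))
def cloud(c):
    R=cv2.Rodrigues(np.array(c['rvec'],float))[0]; t=np.array(c['tvec'],float).ravel()
    v,u=np.mgrid[0:480,0:640]; z=c['range_z'].astype(float)
    P=np.stack([(u-c['cx'])/c['fx']*z,(v-c['cy'])/c['fy']*z,z],-1)
    W=(P-t)@R; W[z==0]=np.nan; return W
E
python3 - <<'E'
from h import *
for n in('scene','side'):
    c=grab(n,n); R=cv2.Rodrigues(np.array(c['rvec'],float))[0]; print(n,-R.T@np.array(c['tvec']).ravel(), R[2])
s=sense(); print(s, hold_point_z)
E
```

```text
scene [1231.11040971 -162.63864613 1132.36035254] [-0.54441297  0.10662023 -0.83201361]
side [383.3959704  946.37638553 617.17716912] [ 0.1638365  -0.87224411 -0.46081212]
{'t': 0.1, 'joints': array([-1.28932585e+00,  5.27833488e-02,  1.40158364e+00, -2.80335861e-05,
        1.68861404e+00, -7.02994557e-02]), 'joint_velocities': array([-0.00173464, -0.00139517, -0.00238006, -0.00069423,  0.00303597,
       -0.00197746]), 'effort': array([-4.06991931e-04, -3.82586074e+01, -3.60985637e+01, -2.15266236e-04,
        4.76872490e-03,  5.10087136e-05]), 'ee_pos': array([ 180.90759273, -492.82573819,  403.97144694]), 'tcp_rot': array([-3.09176883e+00, -5.49468243e-01,  2.73208320e-04]), 'wrist_force': array([0.13305835, 0.25595205, 0.08454998]), 'torque': array([-0.00148058,  0.01705707, -0.01997564]), 'grip_force': 0.0, 'opening': 85.63560679423918} 154.70000000000002
```

View pics/scene.png

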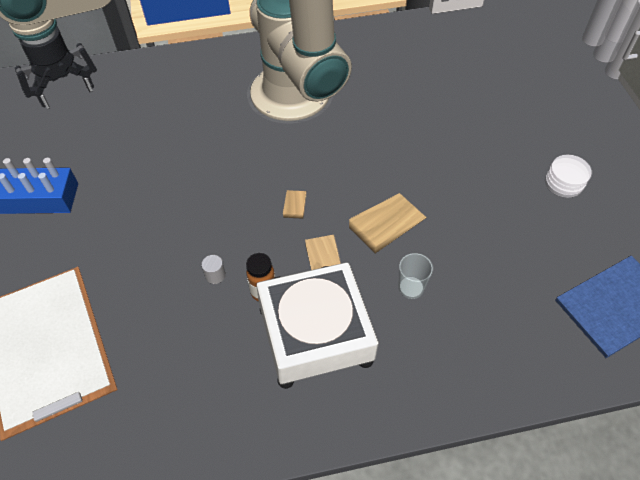

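View pics/side.png

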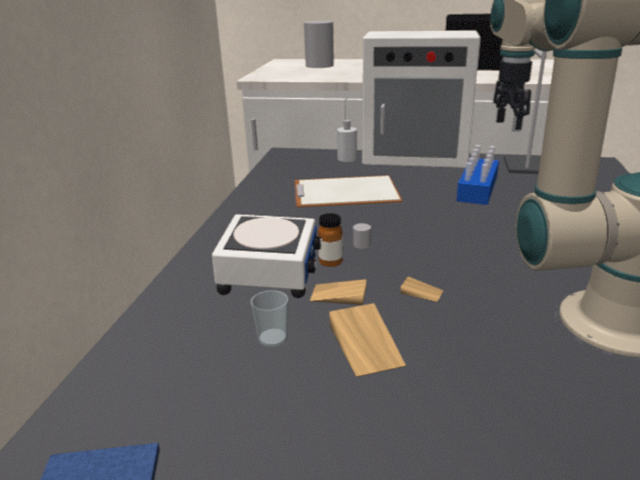

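Candidates for the wedge in the scene view: a small one at (295,204), a medium one at (323,252) touching the hotplate's front edge, and a large board-like one at (387,220). I'll measure all three and look at a close crop.

```bash
python3 - <<'E'
from h import *
ims=[]
for n,(x0,y0,x1,y1) in {'scene':(240,180,440,330),'side':(200,200,440,380)}.items():
    c=load(n); W=cloud(c)
    hsv=cv2.cvtColor(c['color'],cv2.COLOR_RGB2HSV)
    m=((hsv[...,0]>8)&(hsv[...,0]<28)&(hsv[...,1]>70)&(hsv[...,2]>90)&(W[...,0]>200)&(W[...,0]<800)&(abs(W[...,1])<330)&(W[...,2]<45)).astype(np.uint8)
    m=cv2.morphologyEx(m,cv2.MORPH_OPEN,np.ones((3,3)))
    k,l,st,ce=cv2.connectedComponentsWithStats(m)
    for i in range(1,k):
        if st[i,4]<150: continue
        P=W[l==i]; P=P[~np.isnan(P[:,0])]
        r=cv2.minAreaRect(P[:,:2].astype(np.float32))
        A=np.c_[P[:,:2],np.ones(len(P))]; co=np.linalg.lstsq(A,P[:,2],rcond=None)[0]
        print(n,ce[i].round(),'rect',np.round(r[0]),np.round(r[1]),round(r[2],1),'box',cv2.boxPoints(r).round().tolist(),'z',np.percentile(P[:,2],[2,50,98]).round(1),'grad',co[:2].round(3))
    # top disc of hotplate
    T=(W[...,2]>85)&(W[...,2]<135)&(W[...,0]>350)&(W[...,0]<800)&(abs(W[...,1])<200)
    if n=='scene':
        w=T&(c['color'].min(2)>150); P=W[w]; P=P[P[:,2]>100]
        r=cv2.minAreaRect(P[:,:2].astype(np.float32)); print('plate',r,cv2.boxPoints(r).round().tolist())
        A=np.c_[P[:,:2],np.ones(len(P))]; print('grad',np.linalg.lstsq(A,P[:,2],rcond=None)[0])
    for u,v in ([(259,262),(415,262),(412,290),(213,262)] if n=='scene' else [(330,219),(330,260),(270,338),(362,228),(297,291),(224,289),(318,240)]): print(n,u,v,W[v,u].round())
    ims.append(cv2.resize(c['color'][y0:y1,x0:x1,::-1],(800,600),interpolation=cv2.INTER_CUBIC))
cv2.imwrite('pics/crops.png',cv2.resize(np.hstack(ims),(800,300))); cv2.imwrite('pics/crop2.png',ims[1])
E
```

```text
scene [294. 204.] rect [375. -56.] [46. 84.] 74.8 box [[329.0, -67.0], [410.0, -89.0], [422.0, -44.0], [341.0, -22.0]] z [ 0.1 10.1 19.8] grad [ 0.138 -0.062]
scene [386. 221.] rect [467. 140.] [106. 162.] 26.2 box [[383.0, 189.0], [455.0, 44.0], [550.0, 91.0], [478.0, 236.0]] z [ 2.3 18.7 35.1] grad [ 0.038 -0.157]
scene [322. 252.] rect [524. -20.] [68. 79.] 89.1 box [[484.0, -53.0], [563.0, -55.0], [564.0, 13.0], [485.0, 14.0]] z [ 8.1 17.4 25.9] grad [-0.186 -0.002]
plate ((711.8444213867188, -74.32662200927734), (186.6715087890625, 189.04733276367188), 3.449557304382324) [[613.0, 14.0], [624.0, -174.0], [811.0, -163.0], [799.0, 26.0]]
grad [ 3.28156543e-02 -2.91666698e-02  8.60873850e+01]
scene 259 262 [ 588. -161.  117.]
scene 415 262 [622. 155.  61.]
scene 412 290 [675. 134.  44.]
scene 213 262 [ 523. -256.   47.]
side [420. 290.] rect [374. -68.] [73. 91.] 72.7 box [[320.0, -89.0], [406.0, -116.0], [428.0, -46.0], [342.0, -19.0]] z [-1.4  6.8 16.6] grad [ 0.137 -0.075]
side [340. 291.] rect [548. -41.] [113. 112.] 1.3 box [[490.0, 13.0], [492.0, -98.0], [606.0, -96.0], [603.0, 16.0]] z [-0.7 10.9 22.8] grad [-0.161 -0.015]
side [365. 339.] rect [476. 117.] [107. 214.] 23.7 box [[384.0, 193.0], [470.0, -3.0], [568.0, 40.0], [481.0, 236.0]] z [-0.1 15.1 32.1] grad [ 0.052 -0.165]
side 330 219 [ 584. -153.  114.]
side 330 260 [ 583. -135.   19.]
side 270 338 [641. 171.  19.]
side 362 228 [ 523. -252.   49.]
side 297 291 [628.   9.  20.]
side 224 289 [783.  20.  19.]
side 318 240 [ 607. -123.   75.]
```

View pics/crop2.png

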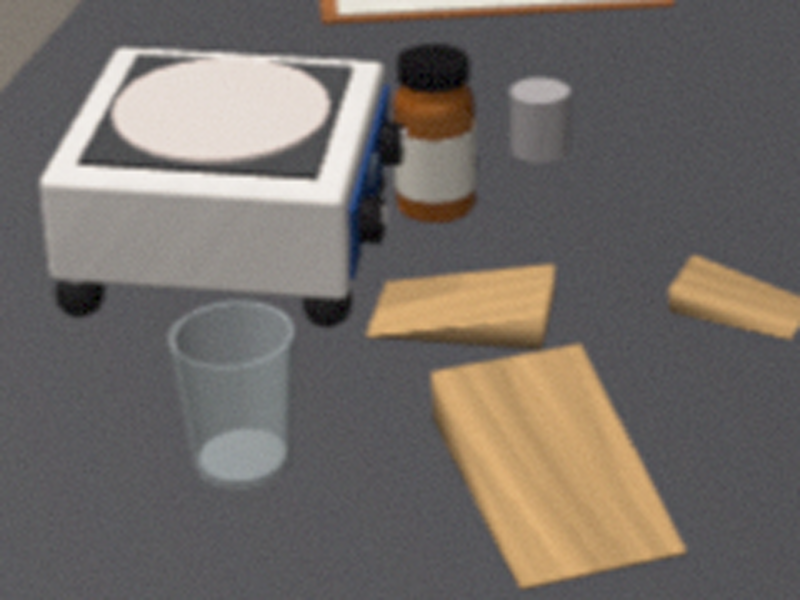

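The medium wedge at scene pixel (323,252) is the right one: it slopes 0.19 and is about 66 mm wide, with its heel at about (487,-20). The short foot is at about (630,-4). I'll push along the line from heel to foot, yaw about 6.8°, with two half-closed fingers flat on the heel.

```bash
python3 -m jog '[[[0,0,0],[0,0,6.7],150],[[0,0,0],[0,0,6.7],150],[[23.4,-31,0],[0,0,0],150],[[23.4,-31,0],[0,0,0],150],[[23.4,-31,0],[0,0,0],150],[[23.4,-31,0],[0,0,0],150],[[23.4,-31,0],[0,0,0],150],[[23.4,-31,0],[0,0,0],150]]'
python3 -m jog '[[[23.4,-31,12],[0,0,0],150],[[23.4,-31,12],[0,0,0],150],[[23.4,-31,12],[0,0,0],150],[[23.4,-31,12],[0,0,0],150],[[23.4,-31,12],[0,0,0],150],[[23.4,-31,12],[0,0,0],150],[[23.4,-31,12],[0,0,0],150],[[23.4,-31,12],[0,0,0],150]]'
python3 -m jog '[[[0,0,30],[0,0,0],150],[[0,0,30],[0,0,0],150],[[0,0,0],[0,0,0],150],[[0,0,0],[0,0,0],150]]'
python3 - <<'E'
from h import *
c=grab('side','side2'); cv2.imwrite('pics/s2.png',cv2.resize(c['color'][180:360,200:440,::-1],(800,600),interpolation=cv2.INTER_CUBIC))
c=grab('wrist','w2'); s=sense(); print(s['ee_pos'],s['tcp_rot'],s['opening'],s['wrist_force'],s['t'])
E
```

```text
t: 0.77
ee_pos: [298.8, -289.9, 404.3]
tcp_rot: [-3.136, -0.184, 0.0]
wrist_force: [1.2, 0.0, -0.5]
opening: 35.0
grip_force: 0.0
t: 1.43
ee_pos: [455.6, -21.3, 307.9]
tcp_rot: [3.136, 0.185, -0.0]
wrist_force: [-0.3, -1.2, -0.3]
opening: 35.3
grip_force: 0.0
t: 1.77
ee_pos: [454.7, -23.2, 247.6]
tcp_rot: [-3.135, -0.185, 0.006]
wrist_force: [0.5, -0.0, 0.4]
opening: 35.1
grip_force: 0.0
[455.65453668 -23.75013722 250.56088492] [3.13569462 0.18388123 0.0037629 ] 35.231751281566744 [ 0.57026158 -0.90791914  0.99651032] 1.8667
```

View pics/s2.png

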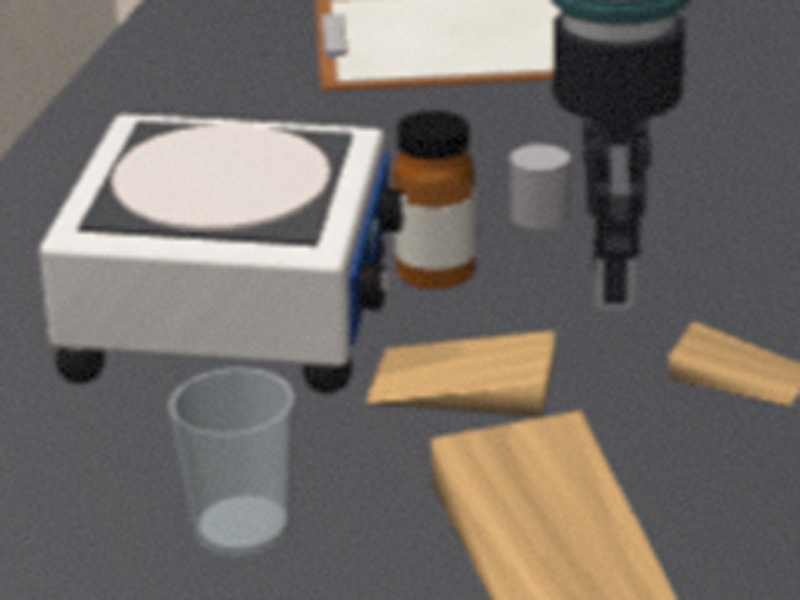

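View pics/w2.png

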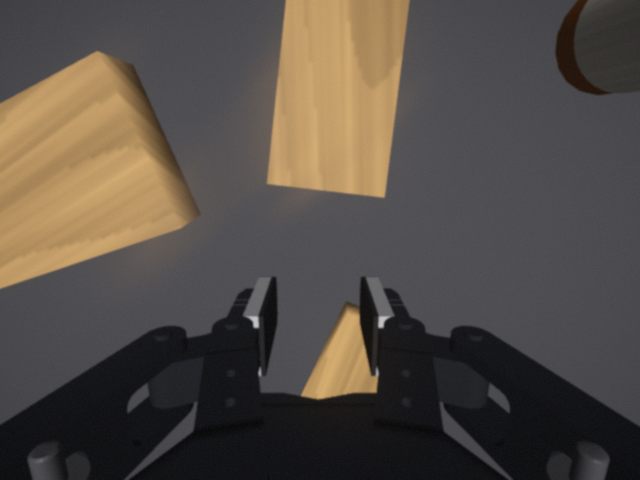

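The side view shows the open fingertips at crop pixel (615,298), clear of the wedge heel at (545,370) and the small wedge at (690,350). In the wrist view the heel edge runs from (268,184) to (386,196) and is roughly centred on the fingers. Next I'll measure the tip height and the heel.

```bash
python3 - <<'E'
from h import *
W=cloud(load('side2'));
for u,v in[(384,262),(384,266),(384,268),(384,269)]: print(u,v,W[v,u].round(1))
c=load('w2'); W=cloud(c)
for u,v in[(271,180),(300,184),(327,187),(355,190),(382,193),(320,100),(268,320),(262,282),(375,282)]: print(u,v,W[v,u].round(1))
E
```

```text
384 262 [449.4   7.3 100.9]
384 266 [449.    9.9  93.4]
384 268 [449.1   6.7  87.1]
384 269 [448.9   8.9  86.1]
271 180 [495.1   6.3  24.5]
300 184 [494.8  -9.4  24.7]
327 187 [494.9 -24.   24.5]
355 190 [495.1 -39.1  24.7]
382 193 [495.1 -53.9  24.4]
320 100 [538.9 -15.   16.2]
268 320 [457.7  -6.1 106.1]
262 282 [463.9  -0.9  88.6]
375 282 [468.7 -44.6  87.7]
```

```bash
python3 -m jog '[[[0,0,25],[0,0,0],150],[[0,0,25],[0,0,0],150],[[0,0,20],[0,0,0],150],[[0,0,6],[0,0,0],150],[[5,0,0],[0,0,0],150],[[5,0,0],[0,0,0],150],[[5,0,0],[0,0,0],150]]'
python3 -m jog '[[[3,0,0],[0,0,0],150],[[3,0,0],[0,0,0],150],[[3,0,0],[0,0,0],150],[[3,0,0],[0,0,0],150],[[3,0,0],[0,0,0],150],[[3,0,0],[0,0,0],150],[[3,0,0],[0,0,0],150],[[3,0,0],[0,0,0],150]]'
python3 - <<'E'
from h import *
c=grab('side','side3'); cv2.imwrite('pics/s3.png',cv2.resize(c['color'][180:360,200:440,::-1],(800,600),interpolation=cv2.INTER_CUBIC))
s=sense(); print(s['ee_pos'],s['tcp_rot'],s['wrist_force'],s['t'])
E
```

```text
t: 2.45
ee_pos: [471.3, -21.9, 174.7]
tcp_rot: [3.135, 0.184, 0.006]
wrist_force: [-0.8, 0.2, 0.6]
opening: 34.8
grip_force: 0.0
t: 3.12
ee_pos: [494.2, -18.7, 172.7]
tcp_rot: [3.136, 0.185, -0.0]
wrist_force: [-0.4, -0.5, 0.3]
opening: 35.6
grip_force: 0.5
[494.56667105 -18.68258758 172.78132751] [3.13600682e+00 1.85211910e-01 8.72786966e-04] [0.4225292  0.61357051 0.30656043] 3.1667
```

View pics/s3.png

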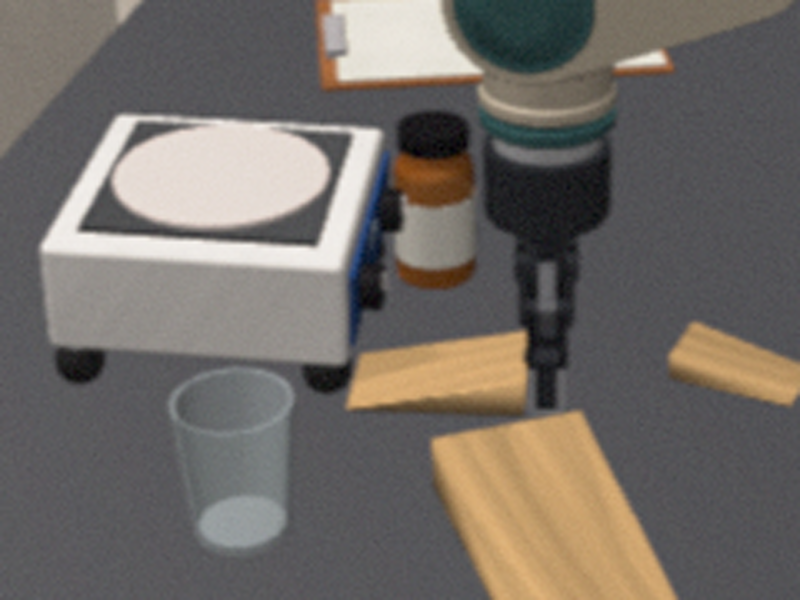

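The fingertips are flat on the heel at crop pixel (530,385), and the thin end at (348,405) is just reaching the short foot at (325,375). I'll keep pushing and watch the force.

```bash
python3 -m jog '[[[3,0,0],[0,0,0],150],[[3,0,0],[0,0,0],150],[[3,0,0],[0,0,0],150]]'
python3 -m jog '[[[2,0,0],[0,0,0],150],[[2,0,0],[0,0,0],150],[[2,0,0],[0,0,0],150],[[2,0,0],[0,0,0],150]]'
python3 -m jog '[[[2,0,0],[0,0,0],150],[[2,0,0],[0,0,0],150]]'
python3 - <<'E'
from h import *
def plate():
    c=grab('scene','sc4'); W=cloud(c)
    w=(W[...,2]>95)&(W[...,2]<135)&(W[...,0]>600)&(W[...,0]<830)&(W[...,1]>-180)&(W[...,1]<40)&(c['color'].min(2)>150); P=W[w]
    r=cv2.minAreaRect(P[:,:2].astype(np.float32))
    A=np.c_[P[:,:2],np.ones(len(P))]; print(r,np.linalg.lstsq(A,P[:,2],rcond=None)[0])
plate()
E
```

```text
t: 3.42
ee_pos: [503.1, -17.6, 172.6]
tcp_rot: [3.136, 0.185, -0.0]
wrist_force: [-3.3, -0.6, 1.6]
opening: 35.3
grip_force: 2.4
t: 3.75
ee_pos: [510.2, -16.9, 172.5]
tcp_rot: [3.136, 0.185, -0.007]
wrist_force: [-9.3, -2.2, 6.2]
opening: 35.0
grip_force: 5.1
t: 3.92
ee_pos: [514.2, -16.4, 172.5]
tcp_rot: [3.136, 0.185, -0.007]
wrist_force: [-9.6, -0.1, 6.4]
opening: 34.9
grip_force: 5.1
((715.1884765625, -75.9781723022461), (191.51751708984375, 188.82460021972656), 3.4743635654449463) [-1.99914430e-03 -1.45315882e-02  1.11367082e+02]
```

```bash
cat >> h.py <<'E'
def plate(tag,new=True):
    c=grab('scene',tag) if new else load(tag); W=cloud(c)
    # round top only: near-white disc pixels within 65 mm of the plate centre
    d=np.hypot(W[...,0]-713,W[...,1]+75); w=(d<64)&(abs(W[...,2]-115)<15); P=W[w]
    A=np.c_[P[:,:2]-[713,-75],np.ones(len(P))]; g=np.linalg.lstsq(A,P[:,2],rcond=None)[0]
    q=(abs(W[...,2]-113)<15)&(c['color'].min(2)>150)&(d<150); r=cv2.minAreaRect(W[q][:,:2].astype(np.float32))
    print(tag,len(P),'grad',g.round(4),'rect',np.round(r[0],1),np.round(r[1],1),round(r[2],1))
E
python3 - <<'E'
from h import *
plate('scene',0); plate('sc4',0)
s=sense(); print(s['ee_pos'],s['wrist_force'])
W=cloud(grab('wrist','w4')); c=load('w4')
E
```

```text
scene 3189 grad [ 3.870000e-02 -3.410000e-02  1.149946e+02] rect [712.9 -74.4] [193.4 188.7] 3.7
sc4 3233 grad [ 1.970000e-02 -1.860000e-02  1.149315e+02] rect [715.2 -76. ] [191.5 188.8] 3.5
[514.56795485 -16.33152349 172.53013328] [-5.54309005 -1.49649546  2.94910058]
```

View pics/w4.png

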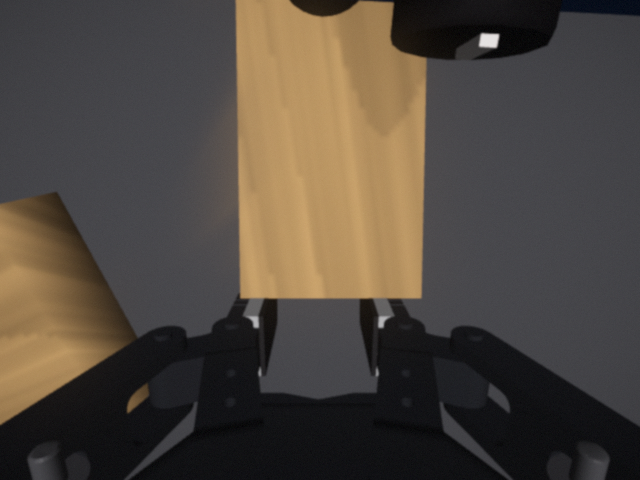

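The wedge is square to the fingers, with its heel edge on row 298 and its sides at columns 240 and 422. The plate's lean has halved. About 15 mm of travel should remain.

```bash
python3 -m jog '[[[2,0,0],[0,0,0],150],[[2,0,0],[0,0,0],150]]'
python3 -m jog '[[[2,0,0],[0,0,0],150],[[2,0,0],[0,0,0],150]]'
python3 -m jog '[[[1,0,0],[0,0,0],150],[[1,0,0],[0,0,0],150]]'
python3 -m jog '[[[1,0,0],[0,0,0],150],[[1,0,0],[0,0,0],150]]'
python3 - <<'E'
from h import *
plate('sc5'); s=sense(); print(s['ee_pos'],s['wrist_force'])
E
```

```text
t: 4.18
ee_pos: [518.1, -15.9, 172.5]
tcp_rot: [3.136, 0.185, -0.007]
wrist_force: [-9.7, -1.6, 5.8]
opening: 35.2
grip_force: 5.2
t: 4.35
ee_pos: [522.1, -15.4, 172.5]
tcp_rot: [3.136, 0.185, -0.007]
wrist_force: [-9.4, -2.2, 7.5]
opening: 35.2
grip_force: 5.1
t: 4.52
ee_pos: [524.2, -15.2, 172.5]
tcp_rot: [3.136, 0.185, -0.006]
wrist_force: [-9.7, -0.4, 6.9]
opening: 35.0
grip_force: 5.1
t: 4.68
ee_pos: [526.1, -15.0, 172.5]
tcp_rot: [3.136, 0.185, -0.006]
wrist_force: [-8.9, -1.7, 7.2]
opening: 35.1
grip_force: 4.9
sc5 3248 grad [ 3.500000e-03 -1.300000e-03  1.150091e+02] rect [716.2 -77.1] [191.5 189.1] 3.5
[526.29935955 -14.94506042 172.50206603] [-7.39527741 -1.48774982  5.12952471]
```

```bash
python3 -m jog '[[[1,0,0],[0,0,0],150]]'
python3 -m jog '[[[1,0,0],[0,0,0],150]]'
python3 - <<'E'
from h import *
plate('sc6')
E
```

```text
t: 4.82
ee_pos: [527.0, -14.9, 172.5]
tcp_rot: [3.136, 0.185, -0.007]
wrist_force: [-9.1, -1.7, 7.1]
opening: 34.9
grip_force: 5.0
t: 4.9
ee_pos: [528.0, -14.7, 172.5]
tcp_rot: [3.136, 0.185, -0.007]
wrist_force: [-10.7, -0.6, 7.6]
opening: 35.5
grip_force: 5.9
sc6 3263 grad [ 1.800000e-03 -8.000000e-04  1.150039e+02] rect [716.7 -77.5] [191.5 189. ] 3.6
```

```bash
python3 -m jog '[[[1,0,0],[0,0,0],150]]'
python3 -m jog '[[[0.6,0,0],[0,0,0],150]]'
python3 - <<'E'
from h import *
plate('sc7')
E
```

```text
t: 5.03
ee_pos: [528.8, -14.6, 172.5]
tcp_rot: [3.136, 0.185, -0.009]
wrist_force: [-13.4, -1.1, 10.0]
opening: 35.3
grip_force: 7.5
t: 5.12
ee_pos: [529.3, -14.6, 172.5]
tcp_rot: [3.136, 0.185, -0.01]
wrist_force: [-15.0, -1.7, 11.5]
opening: 35.6
grip_force: 8.3
sc7 3270 grad [ 4.000000e-04 -3.000000e-04  1.150245e+02] rect [717.  -77.5] [190.7 189.1] 3.6
```

```bash
python3 -m jog '[[[0.6,0,0],[0,0,0],150]]'
python3 -m jog '[[[0.5,0,0],[0,0,0],150]]'
python3 - <<'E'
from h import *
plate('sc8')
E
```

```text
t: 5.25
ee_pos: [529.7, -14.6, 172.5]
tcp_rot: [3.136, 0.185, -0.011]
wrist_force: [-16.6, -1.9, 12.1]
opening: 34.9
grip_force: 9.0
t: 5.33
ee_pos: [530.1, -14.5, 172.5]
tcp_rot: [3.136, 0.185, -0.012]
wrist_force: [-17.9, -1.5, 14.4]
opening: 35.0
grip_force: 9.9
sc8 3268 grad [-4.00000e-04  0.00000e+00  1.15092e+02] rect [717.4 -77.5] [191.4 189. ] 3.6
```

The push force has doubled and the top reads level to within 0.5 mrad. I'll back off, lift clear and check.

```bash
python3 -m jog '[[[-2,0,0],[0,0,0],150],[[-4,0,0],[0,0,0],150],[[-10,0,0],[0,0,0],150],[[-10,0,0],[0,0,0],150],[[-6,0,0],[0,0,0],150],[[0,0,-15],[0,0,0],150],[[0,0,-35],[0,0,0],150],[[0,0,-40],[0,0,0],150]]'
python3 -m jog '[[[-20,0,-30],[0,0,0],150],[[-20,0,-30],[0,0,0],150],[[-20,0,-30],[0,0,0],150],[[0,0,0],[0,0,0],150],[[0,0,0],[0,0,0],150],[[0,0,0],[0,0,0],150]]'
python3 - <<'E'
from h import *
plate('sc9'); plate('sc10'); a=load('sc9')['color'][160:380,190:450,::-1]
b=grab('side','side9')['color'][180:360,200:440,::-1]
cv2.imwrite('pics/f.png',np.hstack([cv2.resize(a,(400,400)),cv2.resize(b,(400,400))]))
W=cloud(load('side9')); c=load('side9'); hsv=cv2.cvtColor(c['color'],cv2.COLOR_RGB2HSV)
W=cloud(load('sc9')); c=load('sc9')
q=(W[...,0]>480)&(W[...,0]<640)&(W[...,1]>-70)&(W[...,1]<35)&(W[...,2]>5)&(W[...,2]<30); print('wedge',np.nanpercentile(W[q],[1,99],axis=0).round(1))
E
```

```text
t: 6.05
ee_pos: [498.7, -18.0, 261.6]
tcp_rot: [-3.135, -0.185, 0.008]
wrist_force: [1.4, 0.2, -0.3]
opening: 34.7
grip_force: 0.0
t: 6.55
ee_pos: [440.0, -25.1, 352.2]
tcp_rot: [-3.136, -0.185, -0.0]
wrist_force: [-0.3, 0.6, -1.0]
opening: 35.0
grip_force: 0.0
sc9 3259 grad [1.00000e-04 2.70000e-03 1.15072e+02] rect [717.3 -77.7] [191.7 189.2] 3.8
sc10 3273 grad [-0.000000e+00  1.700000e-03  1.149847e+02] rect [716.8 -77.5] [190.6 189. ] 3.6
wedge [[487.9 -59.    5.2]
 [567.7  31.3  27.7]]
```

View pics/f.png

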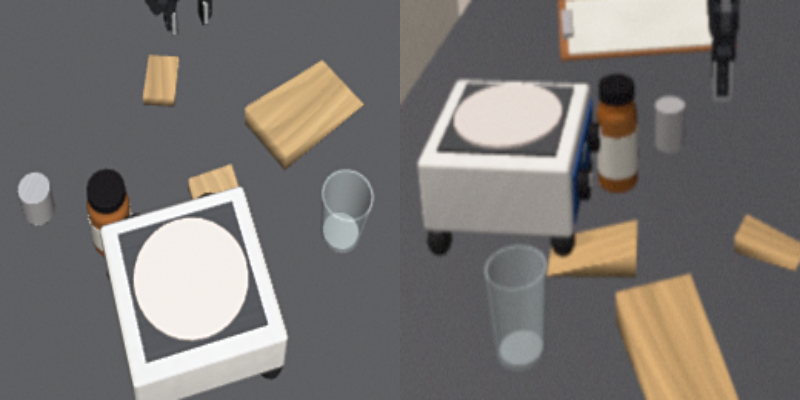

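The left half shows the wedge under the front-left corner at (213,183), and the right half shows the short foot resting on its slope at (563,240). The bottle, beaker and weight haven't moved, the top is level, and the arm is clear.

```bash
python3 -c "from workcell import hand_in; print(hand_in())"
```

```text
the job is handed in; nothing more can be done
None
```

The wedge is under the front-left foot, the hotplate top reads level to within about 2 mrad, the push force had roughly doubled by the end (9 to 18 N), the arm is clear, and the job is handed in.

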